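Gauge the idler bushes, then hold the belt guard open for the fitter

TASK

The belt drive under the yellow guard needs a new idler bush, and one of the two loose brass bushes is bored too tight: try them on the go-gauge pin, without forcing, until one slides fully home; leave that one on the pin and put the other, tight one in the red reject tray. Then, with the bushes sorted, lift the yellow guard by its black handle and hold it 60 degrees open so that the fitter can work inside; it has no stay and must not slam, so finish still holding it there by the handle. Leave the spanner, marker, carton and spare belt where they are.

Things in the scene. Friction and masses are not known exactly. Their poses are not given: they have to be found in the camera images.
- bush_1: plain brass-coloured bush (short sleeve), 30 mm outside, 26 mm tall, upright on the table; origin at the centre of its underside, z up its axis. The two look alike but for the bore: 15 mm in one, which slides down the gauge pin to the seat; 9.8 mm in the other, too tight, which stops on the pin's tip about 32 mm above home. Which is which is not told
- bush_2: plain brass-coloured bush (short sleeve), 30 mm outside, 26 mm tall, upright on the table; origin at the centre of its underside, z up its axis. The two look alike but for the bore: 15 mm in one, which slides down the gauge pin to the seat; 9.8 mm in the other, too tight, which stops on the pin's tip about 32 mm above home. Which is which is not told
- gauge_stand: go gauge on a dark round steel foot (56 mm across), fixed; origin under its middle, on the table. A bare steel pin, 12 mm thick with a tapered nose, stands on a 25 mm thick shoulder 60 mm above the table and ends 97 mm above the table; the nose pushes a bush that comes down 1 to 3 mm off-centre sideways towards the axis
- gauge_seat (a point): the middle of the shoulder's top face, 60 mm above the table, on the pin's axis: where the underside of a bush rests when it is fully home
- reject_tray: red plastic open tray, 100 mm (its x) by 104 mm (its y), 24 mm tall, walls and floor 3 mm, fixed; origin at the centre of its underside
- drive_housing: grey sheet-steel belt drive housing bolted to the table, 160 mm (its x) by 180 mm (its y), 70 mm tall, open top covered by the guard; origin at the centre of its underside, its -x side is the front (towards the robot), the hinge runs along its y at the back
- guard_handle: black D-handle on top of the guard near its front edge: a round bar 12 mm thick and straight for 96 mm between its two posts, 38 mm above the guard's top face; origin at the middle of the bar, y along the bar and parallel to the hinge, z square to the guard (up when shut); turns with the guard. Shut, the bar is 115 mm above the table. It takes about 3 N to lift
- guard_hinge (a point): middle of the hinge line, at the back top edge of the housing, 70 mm above the table; the bar of the handle is 147 mm in front of it and 45 mm above it when the guard is shut (a radius of 154 mm)
- guard (a joint): angle of the yellow guard (166 by 186 mm frame with a clear window) in rad: 0 shut, grows as the front edge rises, 1.047 is 60 degrees, stop at 1.35; it falls shut by its own weight from any angle when let go
- work_spanner: steel combination spanner, 143 mm long, lying between the middle cylinder's hose and the left guide rod: leave alone
- red_marker: red and white marker pen, 134 mm long, lying near the front edge at the right: leave alone
- brush_carton: small brown carton, 79 x 114 x 53 mm, at the far right: leave alone
- spare_belt: black rubber belt ring, 68 mm across, lying behind the spanner: leave alone
There are look-alikes about, which are no part of the job. Leave any blue look-alike of the bush_1 alone.

How it is judged:
By the outcome, as a careful person would: the job done as asked, in the order asked, and still so for the second after the job is handed in, while the arm keeps its last pose, push and grip.
It also fails if it takes over 70 s, if anything falls off the work surface, if the arm or the gripper's body presses on something with over 40 N, if the wrist force passes 120 N, or if a joint passes its speed limit or range.

ROBOT

A 6-joint arm with a two-finger parallel gripper is mounted at the origin on a cart in front of the work surface, level with it; the furniture and walls round the work are solid. World frame = base frame: x ahead of the robot, y to its left, z up, the work surface at z = 0. Lengths are in m, angles in rad, forces in N, time in s.
With the tool pointing down it reaches from about 0.35 to 0.85 m from the base axis. Payload 8.1 kg.
Tool frame: the origin (TCP) lies at the centre of the arm's flange, where the gripper is bolted on; the fingertips stand 173 mm ahead of it and the grasp point (between the pads) lies 155 mm ahead of it (r.tcp_to_grasp is the distance from the TCP to the grasp point, in m); z points along the fingers, y is the line along which they close (so a half turn about z gives the same grasp; the last joint's range is limited). The gripper opens to 85 mm and grips with 20 to 120 N. Pads are 22 mm wide; open, the fingers measure 114 mm over their backs; the gripper's body (76 mm by 85 mm) begins 54 mm behind the grasp point. The pads swing forward as they close: fully open they stand 13 mm farther back than shut.
Start: joints at [-1.302, 0.13, 1.488, -0, 1.523, -0.085], TCP at [0.208, -0.563, 0.405] pointing down, gripper open.
Joint ranges: [-2.96, 2.96], [-0.89, 2.26], [0.02, 2.5], [-1.34, 4.48], [0, 2.73], [-2.66, 2.66]. Speed limits (rad/s): [2.39, 2.39, 2.79, 3.14, 3.14, 3.14].

INTERFACE

Orientations are given as a unit quaternion [w, x, y, z].
In Python, from rig import r gives the robot as it stands.
- The arm moves only by the tool drive_tool, never from a script. Its argument "steps" is one flat list of numbers, 7 for each row, row after row: the turn, a rotation vector about the tool's x, y, z in rad, then the shift along the tool's x, y, z in mm, then the closure, from 0 (fully open) to 1 (shut). In form: [rx, ry, rz, tx, ty, tz, fingers, rx, ry, rz, tx, ty, tz, fingers, ...]. A call has 1 to 5 rows; each row shifts and turns the commanded pose from where the row before left it, along the tool's axes as they then stand; what a row does not reach is not made up. A row lasts 1/12 s, in which the tool goes at most 41.7 mm and 7.16 degrees, less where a joint would pass 70% of its speed; a pose out of reach is approached as far as the arm can. A call is refused whole if a number of a shift passes 41.7 or a number of a turn 0.125, either way. A call with a gripper value outside its range is refused whole. The fingers move at their own pace and stop on an object; "squeeze" is the grip in N (left out, the last holds). Time passes only in rows, so rows that do not move let the fingers close. It gives the time, the measured TCP pose, the force, the opening and the grip force at its end, in the units of the state.
- r.get_obs(): the state, without advancing time (a new reading comes with each control period).
- r.get_image(name): name is "scene" or "top"; returns the picture (480x640x3 uint8, red, green, blue); there is no depth.
- r.calibration(name): a dict with "camera_matrix" (3x3 intrinsics, pixels), "k1" (the pictures are not rectified: a ray, as slopes to the right and down, at radius r is drawn at 1 + k1 r^2 times it, then the intrinsics apply), "R" (3x3) and "t" (3): a world point X has camera coordinates R X + t. Camera axes: x right, y down, z forward; pixel columns grow to the right and rows downward; lengths in m; the calibration is good to about 2 mm. A picture is of the moment at which its call begins. calibration takes no time and is no camera call.
- r.hand_in(): hands the job in; it is judged then, once.
The state is a dict: "time_s": time; "joint_pos": joint angles; "qvel": joint speeds; "tau": joint torques, N m; "tool_pos": TCP position; "tool_rot": TCP orientation; "wrist_force": force on the tool from outside, world axes, zero at the start; "torque": the same for the moment, N m; "opening": finger opening in m; "gripper_force": force on a finger pad.
Only numpy, scipy, OpenCV 4.12 (cv2) and the standard library are available. Lean on these libraries where they do the work, as an engineer would, in place of code of your own. Each camera call takes 0.05 s, during which the arm holds its last target. There are 200 camera calls.

## Working session

There is one attempt and no reset: what is moved stays moved. The work goes in short steps, Python scripts to look and compute and a tool call to move; the robot and the scene stay as the last step left them, time stands still between calls to the robot, and variables do not carry over. Pictures are saved under pics/ and viewed, at most 10 in all, crops included, and the job is handed in when it is done.

Besides the shell and the picture viewer there is one more tool, called after "Call:" as name(argument=value, ...), one argument or row to a line, values as JSON. drive_tool: Moves the arm, as the interface text tells. Its arguments: {"type":"object","properties":{"steps":{"type":"array","items":{"type":"number"}},"squeeze":{"type":"number"}},"required":["steps"]}

```bash
ls; mkdir -p pics
python3 - <<'E'
from rig import r
import cv2
for n in("scene","top"):
    cv2.imwrite(f"pics/{n}0.png",r.get_image(n)[:,:,::-1]); c=r.calibration(n); print(n,c)
print(r.get_obs())
E
```

```text
pics
scene {'camera_matrix': array([[606.99394274,   0.        , 313.6724143 ],
       [  0.        , 606.99394274, 233.47937223],
       [  0.        ,   0.        ,   1.        ]]), 'k1': -0.14600896868089844, 'R': array([[ 0.85851569, -0.51218708,  0.02480343],
       [-0.2583875 , -0.47386996, -0.84183321],
       [ 0.44292969,  0.71631813, -0.53916754]]), 't': array([-0.43533394,  0.20624905,  1.24595046])}
top {'camera_matrix': array([[502.64368735,   0.        , 322.83733418],
       [  0.        , 502.64368735, 239.57099519],
       [  0.        ,   0.        ,   1.        ]]), 'k1': -0.03403855003196492, 'R': array([[-1.03260092e-03, -9.99997636e-01,  1.91346489e-03],
       [-9.84098135e-01,  6.76304307e-04, -1.77624334e-01],
       [ 1.77622620e-01, -2.06645228e-03, -9.84096507e-01]]), 't': array([3.48312031e-05, 5.21711145e-01, 1.10452934e+00])}
{'time_s': 0.1, 'joint_pos': array([-1.30238715e+00,  1.31065900e-01,  1.48918633e+00, -7.08704648e-06,
        1.52299494e+00, -8.54189041e-02]), 'qvel': array([-0.00152856, -0.00206436, -0.0022658 , -0.00082799,  0.00141173,
        0.00093794]), 'tau': array([ 9.57253724e-04, -5.70952249e+01, -5.01941228e+01, -1.79304134e-04,
        8.04205280e-03,  1.45411661e-05]), 'tool_pos': array([ 0.20784756, -0.56262406,  0.40375212]), 'tool_rot': array([-8.23475190e-04,  9.84391118e-01,  1.75992733e-01, -7.91091259e-05]), 'wrist_force': array([0.6995083 , 0.12518931, 0.20139228]), 'torque': array([-0.01837928, -0.01492765,  0.02698545]), 'gripper_force': 0.0, 'opening': 0.08523233762599433}
```

View pics/scene0.png

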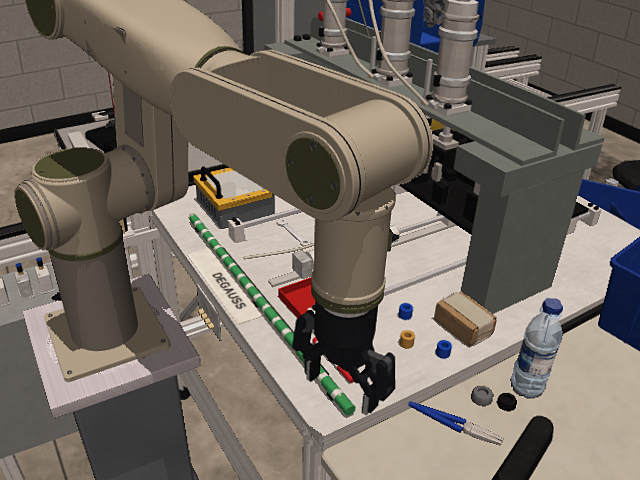

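View pics/top0.png

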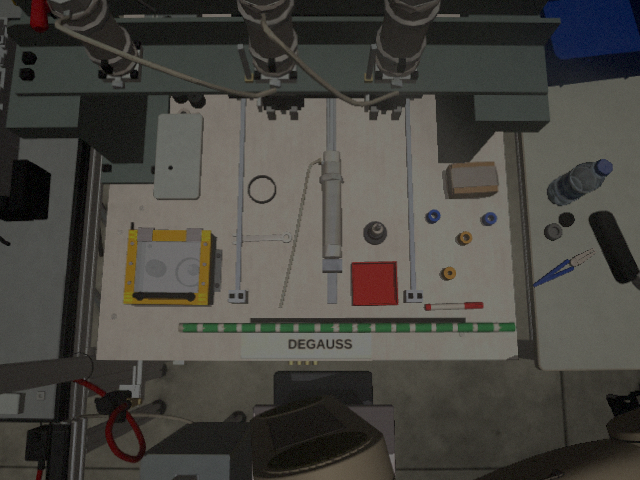

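```bash
cat > h.py <<'E'
from rig import r
import numpy as np, cv2
from scipy.spatial.transform import Rotation as Ro
def ray(n,uv):
    c=r.calibration(n); K=c["camera_matrix"]; p=(np.array(uv,float)-K[:2,2])/K[0,0]
    s=p.copy()
    for _ in range(20): s=p/(1+c["k1"]*(s@s))
    R=c["R"]; return -R.T@c["t"], R.T@np.array([s[0],s[1],1])
def onplane(n,uv,z):
    o,d=ray(n,uv); return o+d*(z-o[2])/d[2]
def blobs(img,lo,hi,amin=20):
    m=cv2.inRange(cv2.cvtColor(img,cv2.COLOR_RGB2HSV),lo,hi)
    n,_,st,ce=cv2.connectedComponentsWithStats(m)
    return [(ce[i].round(2),st[i]) for i in range(1,n) if st[i][4]>=amin]
def proj(n,X):
    c=r.calibration(n); q=c["R"]@np.array(X)+c["t"]; s=q[:2]/q[2]; s=s*(1+c["k1"]*(s@s)); return s*c["camera_matrix"][0,0]+c["camera_matrix"][:2,2]
def rot():
    q=r.get_obs()["tool_rot"]; return Ro.from_quat([q[1],q[2],q[3],q[0]])
E
python3 - <<'E'
from h import *
im=cv2.imread("pics/top0.png")
a=cv2.resize(im[200:310,330:500],None,fx=4.6,fy=4.6,interpolation=cv2.INTER_CUBIC)
cv2.imwrite("pics/c1.png",a)
rgb=im[:,:,::-1].copy()
print("brass");[print(c,s,onplane("top",c,.026)) for c,s in blobs(rgb,(10,110,90),(24,255,255)) if c[0]>300]
print("red");[print(c,s,onplane("top",c,.012),[onplane("top",p,.024)[:2] for p in [(s[0],s[1]),(s[0]+s[2],s[1]),(s[0]+s[2],s[1]+s[3]),(s[0],s[1]+s[3])]]) for c,s in blobs(rgb,(0,150,90),(6,255,255),400)]
print("yellow");[print(c,s) for c,s in blobs(rgb,(18,150,90),(35,255,255),100)]
b=cv2.resize(im[215:315,110:230],None,fx=6,fy=6,interpolation=cv2.INTER_CUBIC)
cv2.imwrite("pics/c2.png",b)
E
```

```text
brass
[465.55 237.09] [460 232  12  11  69] [ 0.53112304 -0.33470667  0.026     ]
[449.5 272.5] [444 267  12  12 100] [ 0.44790578 -0.29314407  0.026     ]
red
[372.73 284.02] [ 352  264   45   41 1653] [ 0.42286999 -0.11639242  0.012     ] [array([ 0.46825478, -0.06796272]), array([ 0.46813729, -0.17234895]), array([ 0.37369028, -0.16985801]), array([ 0.37388037, -0.06692552])]
yellow
[168.46 274.01] [ 124  230   87   75 1564]
[168.77 235.03] [152 230  34  11 366]
```

View pics/c1.png

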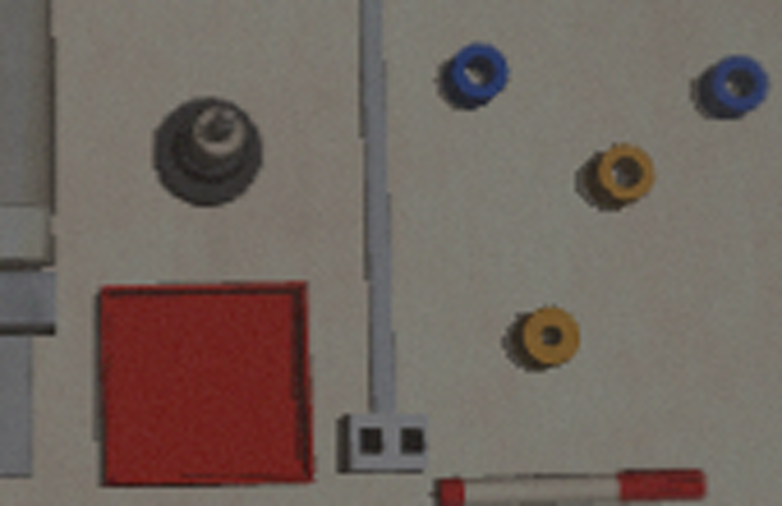

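View pics/c2.png

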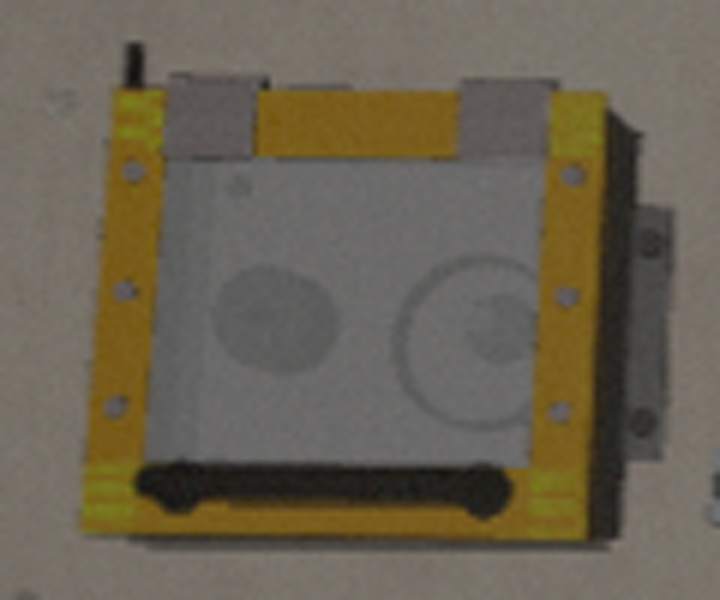

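Run:
```python
from h import *
np.set_printoptions(precision=4,suppress=True)
f=lambda u,v,k,x0,y0:((u+.5)/k-.5+x0,(v+.5)/k-.5+y0)
g=lambda u,v:f(u,v,4.6,330,200)
print("tip",onplane("top",g(222,121),.097),"shoulder",onplane("top",g(213,137),.06))
for z in(.005,.012,.02):print("foot",z,onplane("top",g(208,152),z))
im=cv2.imread("pics/top0.png"); hsv=cv2.cvtColor(im,cv2.COLOR_BGR2HSV)
# gauge dark foot contour
m=(hsv[:,:,2]<75).astype(np.uint8); n,l,st,ce=cv2.connectedComponentsWithStats(m[210:250,355:400]); print(st,ce+[355,210])
h=lambda u,v:onplane("top",f(u,v,6,110,215),.115)
print("bar ends",h(137,482),h(510,486),"mid",h(324,484))
q=lambda u,v,z:onplane("top",f(u,v,6,110,215),z)
print("guard corners",[q(u,v,.077) for u,v in((113,90),(607,95),(588,540),(80,532))])
```

```text
tip [ 0.5431 -0.1215  0.097 ] shoulder [ 0.5427 -0.1211  0.06  ]
foot 0.005 [ 0.5459 -0.1244  0.005 ]
foot 0.012 [ 0.5445 -0.1236  0.012 ]
foot 0.02 [ 0.543  -0.1227  0.02  ]
[[   0    0   45   40 1436]
 [   9   11   23   24  364]] [[377.6748 228.5007]
 [374.3379 233.4423]]
bar ends [0.3904 0.4035 0.115 ] [0.3892 0.271  0.115 ] mid [0.3898 0.337  0.115 ]
guard corners [array([0.5393, 0.4365, 0.077 ]), array([0.5372, 0.2506, 0.077 ]), array([0.3722, 0.2513, 0.077 ]), array([0.3748, 0.4377, 0.077 ])]
```

Call:
drive_tool(
  steps=[0,0,-0.1217,0,0,0,0,0,0,-0.1217,0,0,0,0,0,0,-0.1217,0,0,0,0,0,0,-0.1217,0,0,0,0,0,0,-0.1217,0,0,0,0],
)

```text
time_s: 0.52
tool_pos: [0.2079, -0.5627, 0.4041]
tool_rot: [-0.001, 0.885, 0.465, 0.0]
wrist_force: [-0.4, 0.5, -0.5]
opening: 0.0855
gripper_force: 0.0
```

Call:
drive_tool(
  steps=[0,0,-0.1217,0,0,0,0,0,0,-0.1217,0,0,0,0,0,0,-0.1217,0,0,0,0,0,0,-0.1217,0,0,0,0,0,0,-0.1217,0,0,0,0],
)

```text
time_s: 0.93
tool_pos: [0.2079, -0.5627, 0.4041]
tool_rot: [-0.0, 0.705, 0.709, 0.0]
wrist_force: [0.4, 0.2, 0.2]
opening: 0.0853
gripper_force: 0.0
```

Call:
drive_tool(
  steps=[0,0,0,23,32,10,0,0,0,0,23,32,10,0,0,0,0,23,32,10,0,0,0,0,23,32,10,0,0,0,0,23,32,10,0],
)

```text
time_s: 1.35
tool_pos: [0.3689, -0.4465, 0.3538]
tool_rot: [-0.0, 0.707, 0.707, 0.0]
wrist_force: [-0.1, -0.9, 0.2]
opening: 0.0856
gripper_force: 0.0
```

Call:
drive_tool(
  steps=[0,0,0,23,32,10,0,0,0,0,23,32,10,0,0,0,0,23,32,10,0,0,0,0,23,32,10,0,0,0,0,21,35,10,0],
)

```text
time_s: 1.77
tool_pos: [0.5316, -0.3333, 0.3038]
tool_rot: [-0.001, 0.707, 0.707, -0.0]
wrist_force: [-0.3, -1.1, 0.4]
opening: 0.085
gripper_force: 0.0
```

Run:
```python
from h import *
o=r.get_obs(); print(o["time_s"],o["tool_pos"],rot().as_matrix().round(4),o["wrist_force"])
im=r.get_image("scene"); cv2.imwrite("pics/s1.png",im[:,:,::-1])
for p in [(.543,-.122,.097),(.531,-.335,.026),(.448,-.293,.026),(.39,.337,.115)]: print(p,proj("scene",p))
print([(c,s) for c,s in blobs(im,(10,110,90),(24,255,255)) if c[1]>280])
```

```text
1.7667 [ 0.53162573 -0.33325082  0.30380647] [[-1.e-04  1.e+00 -9.e-04]
 [ 1.e+00  1.e-04  6.e-04]
 [ 6.e-04 -9.e-04 -1.e+00]] [-0.31454154 -1.11742979  0.40286655]
(0.543, -0.122, 0.097) [356.7815102 252.4367943]
(0.531, -0.335, 0.026) [408.28503721 334.54065352]
(0.448, -0.293, 0.026) [363.14618607 336.11486089]
(0.39, 0.337, 0.115) [211.58059612 176.42985676]
[(array([479.1 , 305.55]), array([463, 294,  33,  24,  67], dtype=int32)), (array([458.88, 316.65]), array([438, 300,  40,  39, 288], dtype=int32)), (array([407.85, 339.64]), array([402, 331,  13,  18, 161], dtype=int32)), (array([361.87, 341.68]), array([355, 334,  15,  16, 151], dtype=int32))]
```

View pics/s1.png

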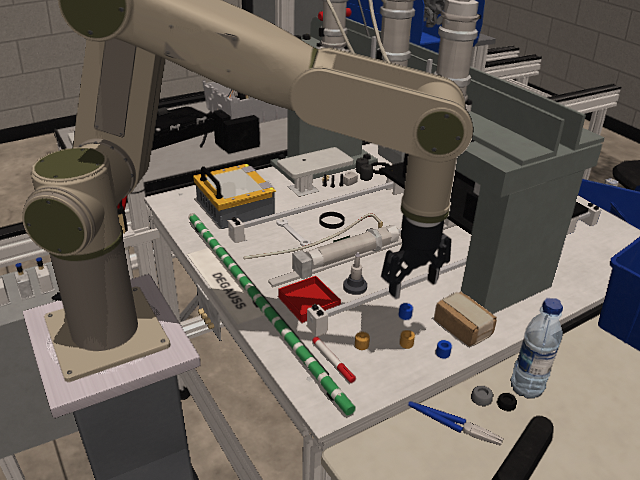

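Call:
drive_tool(
  steps=[0,0,0,-2,-0.5,35,0,0,0,0,0,0,35,0,0,0,0,0,0,25,0,0,0,0,0,0,20,0,0,0,0,0,0,10,0],
  squeeze=30,
)

```text
time_s: 2.23
tool_pos: [0.5286, -0.3358, 0.1754]
tool_rot: [-0.003, 0.707, 0.707, -0.0]
wrist_force: [0.6, 0.6, -1.3]
opening: 0.0854
gripper_force: 0.0
```

Call:
drive_tool(
  steps=[0,0,0,0,0,0,1,0,0,0,0,0,0,1,0,0,0,0,0,0,1,0,0,0,0,0,0,1,0,0,0,0,0,0,1],
)

```text
time_s: 2.65
tool_pos: [0.5309, -0.3377, 0.1821]
tool_rot: [0.002, 0.707, 0.707, 0.0]
wrist_force: [-2.3, 1.3, 5.7]
opening: 0.0286
gripper_force: 29.2
```

Call:
drive_tool(
  steps=[0,0,0,0,0,0,1,0,0,0,0,0,0,1,0,0,0,0,0,0,1,0,0,0,0,0,0,1,0,0,0,0,0,0,1],
)

```text
time_s: 3.07
tool_pos: [0.5309, -0.3377, 0.1822]
tool_rot: [0.002, 0.707, 0.707, 0.0]
wrist_force: [0.2, 0.8, 6.6]
opening: 0.0289
gripper_force: 29.5
```

Call:
drive_tool(
  steps=[0,0,0,0,0,-15,1,0,0,0,0,0,-25,1,0,0,0,0,0,-30,1,0,0,0,0,0,-30,1,0,0,0,0,0,-25,1],
)

```text
time_s: 3.48
tool_pos: [0.5302, -0.3371, 0.3087]
tool_rot: [0.001, 0.707, 0.707, 0.0]
wrist_force: [-0.1, -0.6, -0.7]
opening: 0.0288
gripper_force: 29.9
```

Call:
drive_tool(
  steps=[0,0,0,25,2,0,1,0,0,0,30,2,0,1,0,0,0,30,2,0,1,0,0,0,30,2,0,1,0,0,0,25,2,0,1],
)

```text
time_s: 3.9
tool_pos: [0.54, -0.1952, 0.3063]
tool_rot: [0.0, 0.707, 0.707, 0.0]
wrist_force: [0.2, 0.5, -0.7]
opening: 0.0288
gripper_force: 29.9
```

Call:
drive_tool(
  steps=[0,0,0,25,2,0,1,0,0,0,25,0,0,1,0,0,0,15,0,0,1,0,0,0,9,0,0,1,0,0,0,0,0,0,1],
)

```text
time_s: 4.32
tool_pos: [0.5422, -0.1215, 0.3059]
tool_rot: [0.0, 0.706, 0.708, 0.0]
wrist_force: [-1.0, -0.9, -0.7]
opening: 0.029
gripper_force: 29.9
```

Run:
```python
from h import *
np.set_printoptions(precision=4,suppress=True)
o=r.get_obs(); print(o["time_s"],o["tool_pos"],o["wrist_force"],o["opening"])
im=r.get_image("scene"); t=r.get_image("top")
print([(c,s) for c,s in blobs(im,(8,100,60),(24,255,255)) if s[0]>320 and s[1]>150 and s[0]<420])
print([(c,s) for c,s in blobs(t,(8,100,60),(24,255,255)) if 340<c[0]<480])
x,y,z=o["tool_pos"]; 
for b in(.02,.032): print(proj("scene",(x,y,z-.155-.024+b-.013)))
a=cv2.resize(im[170:310,280:440],None,fx=3,fy=3); b=cv2.resize(t[190:300,330:490],None,fx=3,fy=3)
a=a[:420,:480];cv2.imwrite("pics/s2.png",np.vstack([a[:300,:],b[:300,:480]])[:,:,::-1])
```

```text
4.3167 [ 0.5422 -0.1215  0.3059] [-1.0163 -0.9058 -0.7326] 0.028983160516230632
[(array([380.04, 224.17]), array([378, 221,   5,   7,  23], dtype=int32)), (array([357.22, 237.26]), array([351, 229,  12,  17, 125], dtype=int32)), (array([361.82, 340.36]), array([355, 332,  15,  18, 223], dtype=int32))]
[(array([479.42, 163.92]), array([465, 162,  29,   5,  74], dtype=int32)), (array([477.91, 188.97]), array([459, 186,  38,   7, 120], dtype=int32)), (array([449.2 , 272.57]), array([443, 267,  13,  13, 111], dtype=int32))]
[357.4158 238.5105]
[357.7668 233.8948]
```

View pics/s2.png

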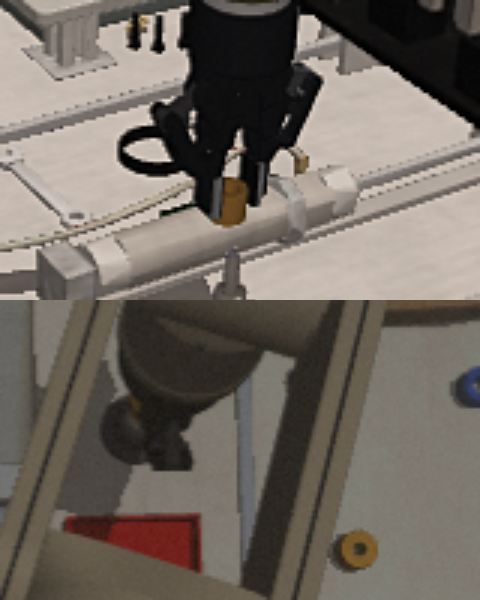

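Call:
drive_tool(
  steps=[0,0,0,0,0,15,1,0,0,0,0,0,10,1,0,0,0,0,0,4,1,0,0,0,0,0,4,1,0,0,0,0,0,4,1],
)

```text
time_s: 4.83
tool_pos: [0.5436, -0.1246, 0.2705]
tool_rot: [0.003, 0.708, 0.707, 0.001]
wrist_force: [-8.1, -1.3, 25.1]
opening: 0.0292
gripper_force: 32.2
```

Call:
drive_tool(
  steps=[0,0,0,0,0,-2,1,0,0,0,0,0,0,1],
)

```text
time_s: 5.0
tool_pos: [0.5436, -0.1248, 0.2712]
tool_rot: [0.003, 0.708, 0.707, 0.001]
wrist_force: [4.6, -3.3, 3.2]
opening: 0.0289
gripper_force: 31.8
```

Run:
```python
from h import *
np.set_printoptions(precision=4,suppress=True)
o=r.get_obs(); print(o["time_s"],o["tool_pos"],rot().as_matrix(),o["wrist_force"],o["torque"],o["opening"])
im=r.get_image("scene")
print([(c,s) for c,s in blobs(im,(8,100,60),(24,255,255)) if s[0]>320 and s[1]>150 and s[0]<420])
cv2.imwrite("pics/s3.png",cv2.resize(im[200:300,310:410],None,fx=5,fy=5,interpolation=cv2.INTER_CUBIC)[:,:,::-1])
```

```text
5.0 [ 0.5436 -0.1248  0.2712] [[ 0.0015  1.      0.0054]
 [ 1.     -0.0015 -0.0025]
 [-0.0025  0.0054 -1.    ]] [ 4.5548 -3.3481  3.2228] [-0.616  -1.0985  0.0029] 0.028941777998194557
[(array([358.15, 250.96]), array([352, 243,  11,  16, 123], dtype=int32)), (array([361.82, 340.36]), array([355, 332,  15,  18, 223], dtype=int32))]
```

View pics/s3.png

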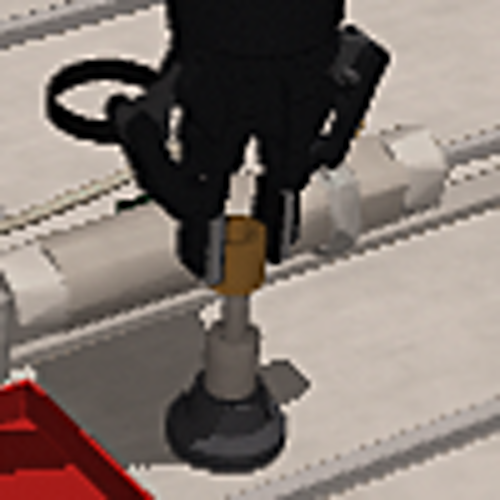

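Call:
drive_tool(
  steps=[0,0,0,-3,1.5,0,1,0,0,0,0,0,2,1,0,0,0,0,0,2,1],
)

```text
time_s: 5.3
tool_pos: [0.5445, -0.1269, 0.2666]
tool_rot: [0.001, 0.707, 0.707, 0.001]
wrist_force: [5.9, 0.0, 4.5]
opening: 0.0287
gripper_force: 31.9
```

Call:
drive_tool(
  steps=[0,0,0,0.5,0,3,1,0,0,0,0,0,3,1,0,0,0,0,0,3,1,0,0,0,0,0,3,1],
)

```text
time_s: 5.63
tool_pos: [0.5447, -0.1264, 0.2547]
tool_rot: [0.002, 0.707, 0.707, 0.001]
wrist_force: [7.3, -2.3, 4.5]
opening: 0.0288
gripper_force: 31.9
```

Call:
drive_tool(
  steps=[0,0,0,0,0.7,3,1,0,0,0,0,0,3,1,0,0,0,0,0,3,1,0,0,0,0,0,2,1],
)

```text
time_s: 5.97
tool_pos: [0.5451, -0.1262, 0.2432]
tool_rot: [0.001, 0.707, 0.707, 0.001]
wrist_force: [5.3, -1.7, 3.2]
opening: 0.0287
gripper_force: 31.8
```

Call:
drive_tool(
  steps=[0,0,0,0,0,1.5,1,0,0,0,0,0,0,1],
)

```text
time_s: 6.13
tool_pos: [0.5451, -0.1263, 0.242]
tool_rot: [0.001, 0.707, 0.707, 0.001]
wrist_force: [7.2, -1.5, 2.6]
opening: 0.029
gripper_force: 31.7
```

Call:
drive_tool(
  steps=[0,0,0,0,0,1.5,1,0,0,0,0,0,0,1,0,0,0,0,0,1,1],
)

```text
time_s: 6.38
tool_pos: [0.5453, -0.1263, 0.2417]
tool_rot: [0.002, 0.707, 0.707, 0.001]
wrist_force: [-7.7, 2.6, 30.2]
opening: 0.029
gripper_force: 34.0
```

Call:
drive_tool(
  steps=[0,0,0,0,0,-1.5,1,0,0,0,0,0,0,0.4,0,0,0,0,0,0,0,0,0,0,0,0,0,0,0,0,0,0,0,0,0],
)

```text
time_s: 6.8
tool_pos: [0.5436, -0.1254, 0.2391]
tool_rot: [-0.001, 0.707, 0.707, -0.001]
wrist_force: [-1.0, 0.3, 0.0]
opening: 0.0757
gripper_force: 0.0
```

Call:
drive_tool(
  steps=[0,0,0,0,0,0,0,0,0,0,0,0,-10,0,0,0,0,0,0,-20,0,0,0,0,0,0,-30,0,0,0,0,0,0,-30,0],
)

```text
time_s: 7.22
tool_pos: [0.5437, -0.1253, 0.3308]
tool_rot: [-0.001, 0.707, 0.707, -0.001]
wrist_force: [0.9, -0.9, 1.0]
opening: 0.0854
gripper_force: 0.0
```

Run:
```python
from h import *
np.set_printoptions(precision=4,suppress=True)
o=r.get_obs(); print(o["time_s"],o["tool_pos"],o["wrist_force"],o["opening"])
im=r.get_image("scene")
print([(c,s) for c,s in blobs(im,(8,100,60),(24,255,255)) if s[0]>320 and s[1]>150 and s[0]<420])
print([proj("scene",(.544,-.123,z)) for z in (.06,.073,.086,.097)])
cv2.imwrite("pics/s4.png",cv2.resize(im[200:300,310:410],None,fx=5,fy=5,interpolation=cv2.INTER_CUBIC)[:,:,::-1])
```

```text
7.2167 [ 0.5437 -0.1253  0.3308] [ 0.9386 -0.9085  0.9829] 0.08537083591073334
[(array([380.04, 224.17]), array([378, 221,   5,   7,  23], dtype=int32)), (array([355.84, 262.32]), array([350, 254,  13,  16, 164], dtype=int32)), (array([361.82, 340.36]), array([355, 332,  15,  18, 223], dtype=int32))]
[array([356.3505, 266.0749]), array([356.7187, 261.3649]), array([357.09  , 256.6047]), array([357.4066, 252.5373])]
```

View pics/s4.png

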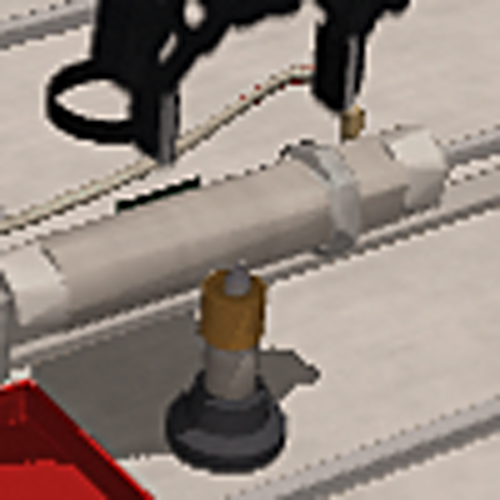

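Call:
drive_tool(
  steps=[0,0,0,-30,-18,0,0,0,0,0,-36,-21,0,0,0,0,0,-36,-21,0,0,0,0,0,-36,-20,0,0,0,0,0,-30,-16,10,0],
)

```text
time_s: 7.68
tool_pos: [0.4474, -0.2958, 0.3232]
tool_rot: [0.002, 0.707, 0.707, -0.0]
wrist_force: [1.3, -0.3, 0.3]
opening: 0.0854
gripper_force: 0.0
```

Call:
drive_tool(
  steps=[0,0,0,0,0,35,0,0,0,0,0,0,35,0,0,0,0,0,0,30,0,0,0,0,0,0,20,0,0,0,0,0,0,13,0],
)

```text
time_s: 8.1
tool_pos: [0.4472, -0.2929, 0.1847]
tool_rot: [-0.002, 0.707, 0.707, -0.0]
wrist_force: [0.6, 0.2, 0.0]
opening: 0.0856
gripper_force: 0.0
```

Call:
drive_tool(
  steps=[0,0,0,0,0,2,0,0,0,0,0,0,0,1,0,0,0,0,0,0,1,0,0,0,0,0,0,1,0,0,0,0,0,0,1],
)

```text
time_s: 8.52
tool_pos: [0.4492, -0.294, 0.1871]
tool_rot: [0.002, 0.707, 0.707, 0.0]
wrist_force: [-1.0, 0.1, -0.1]
opening: 0.0389
gripper_force: 0.0
```

Call:
drive_tool(
  steps=[0,0,0,0,0,0,1,0,0,0,0,0,0,1,0,0,0,0,0,0,1],
)

```text
time_s: 8.77
tool_pos: [0.449, -0.294, 0.1871]
tool_rot: [0.001, 0.707, 0.707, 0.0]
wrist_force: [-1.6, 1.2, 7.1]
opening: 0.0289
gripper_force: 29.1
```

Call:
drive_tool(
  steps=[0,0,0,0,0,-15,1,0,0,0,0,0,-25,1,0,0,0,0,0,-30,1,0,0,0,0,0,-25,1,0,0,0,15,-2,-5,1],
)

```text
time_s: 9.18
tool_pos: [0.4479, -0.281, 0.2916]
tool_rot: [0.005, 0.708, 0.707, 0.0]
wrist_force: [1.9, -0.7, -0.4]
opening: 0.0288
gripper_force: 29.9
```

Call:
drive_tool(
  steps=[0,0,0,28,-4,0,1,0,0,0,35,-6,0,1,0,0,0,35,-6,0,1,0,0,0,35,-5,0,1,0,0,0,27,-3,0,1],
)

```text
time_s: 9.6
tool_pos: [0.4215, -0.1165, 0.2856]
tool_rot: [0.0, 0.707, 0.707, 0.0]
wrist_force: [0.5, -0.2, -1.1]
opening: 0.0285
gripper_force: 29.8
```

Call:
drive_tool(
  steps=[0,0,0,0,0,20,1,0,0,0,0,0,30,1,0,0,0,0,0,25,1,0,0,0,0,0,12,1,0,0,0,0,0,6,1],
)

```text
time_s: 10.02
tool_pos: [0.4212, -0.1179, 0.1904]
tool_rot: [-0.001, 0.707, 0.707, -0.001]
wrist_force: [-0.1, 0.6, -1.6]
opening: 0.0287
gripper_force: 29.9
```

Call:
drive_tool(
  steps=[0,0,0,0,0,1,1,0,0,0,0,0,0,0.5,0,0,0,0,0,0,0.5,0,0,0,0,0,0,0.5,0,0,0,0,0,0,0.5],
)

```text
time_s: 10.43
tool_pos: [0.4229, -0.1188, 0.1924]
tool_rot: [0.001, 0.707, 0.707, 0.0]
wrist_force: [0.9, 0.0, -0.5]
opening: 0.0426
gripper_force: 0.0
```

Call:
drive_tool(
  steps=[0,0,0,0,0,-10,0.5,0,0,0,0,0,-25,0.5,0,0,0,0,0,-35,0.5,0,0,0,0,0,-40,0,0,0,0,0,0,-35,0],
)

```text
time_s: 10.85
tool_pos: [0.422, -0.1184, 0.3394]
tool_rot: [0.001, 0.707, 0.707, 0.0]
wrist_force: [0.9, -0.6, -0.5]
opening: 0.0654
gripper_force: 0.0
```

Run:
```python
from h import *
np.set_printoptions(precision=4,suppress=True)
o=r.get_obs(); print(o["time_s"],o["tool_pos"],o["wrist_force"],o["opening"],o["joint_pos"])
im=r.get_image("scene")
print([(c,s) for c,s in blobs(im,(8,100,60),(24,255,255)) if s[1]>230 and s[0]<420])
for n in blobs(im,(8,100,60),(24,255,255)):
    if n[0][1]>230 and n[0][0]<330: print(onplane("scene",n[0],.016))
```

```text
10.85 [ 0.422  -0.1184  0.3394] [ 0.8826 -0.5556 -0.4936] 0.06544208346321048 [-0.3906 -0.2841  2.0011  0.      1.4234 -0.3905]
[(array([355.99, 262.19]), array([350, 254,  14,  16, 167], dtype=int32)), (array([306.43, 296.44]), array([300, 289,  14,  16, 196], dtype=int32)), (array([205.58, 318.48]), array([198, 309,  16,  20,  91], dtype=int32))]
[ 0.4191 -0.1155  0.016 ]
[ 0.1953 -0.0774  0.016 ]
```

Call:
drive_tool(
  steps=[0,0,0,25,0,0,0,0,0,0,40,0,0,0,0,0,0,40,0,0,0,0,0,0,40,0,0,0,0,0,0,40,0,0,0],
)

```text
time_s: 11.32
tool_pos: [0.4219, 0.0681, 0.3374]
tool_rot: [0.001, 0.707, 0.707, 0.001]
wrist_force: [1.2, 0.2, 0.2]
opening: 0.0855
gripper_force: 0.0
```

Call:
drive_tool(
  steps=[0,0,0,40,-5,0,0,0,0,0,40,-5,0,0,0,0,0,40,-5,0,0,0,0,0,40,-5,0,0,0,0,0,40,-5,0,0],
)

```text
time_s: 11.73
tool_pos: [0.3965, 0.2685, 0.3374]
tool_rot: [0.0, 0.707, 0.707, 0.001]
wrist_force: [1.2, -1.2, -0.2]
opening: 0.0853
gripper_force: 0.0
```

Call:
drive_tool(
  steps=[0,0,0,35,-4,0,0,0,0,0.012,25,-3,0,0,0,0,0,10,0,0,0,0,0,0,0,0,0,0],
)

```text
time_s: 12.07
tool_pos: [0.39, 0.3383, 0.3369]
tool_rot: [-0.0, 0.71, 0.704, 0.0]
wrist_force: [0.5, -0.3, -0.9]
opening: 0.0852
gripper_force: 0.0
```

Run:
```python
from h import *
np.set_printoptions(precision=4,suppress=True)
o=r.get_obs(); print(o["time_s"],o["tool_pos"],rot().as_matrix(),o["opening"],o["joint_pos"])
im=r.get_image("scene")
cv2.imwrite("pics/s5.png",cv2.resize(im[120:240,160:300],None,fx=5,fy=5,interpolation=cv2.INTER_CUBIC)[:,:,::-1])
for p in [(.39,.289,.115),(.39,.337,.115),(.39,.385,.115)]: print((proj("scene",p)-[160,120])*5)
```

```text
12.0667 [0.39   0.3383 0.3369] [[ 0.0089  1.      0.0005]
 [ 1.     -0.0089  0.0007]
 [ 0.0007  0.0005 -1.    ]] 0.08522129937064019 [ 0.6151 -0.0549  1.8032  0.0003  1.3925  0.624 ]
[293.708  319.5597]
[257.903  282.1493]
[223.7122 246.4046]
```

View pics/s5.png

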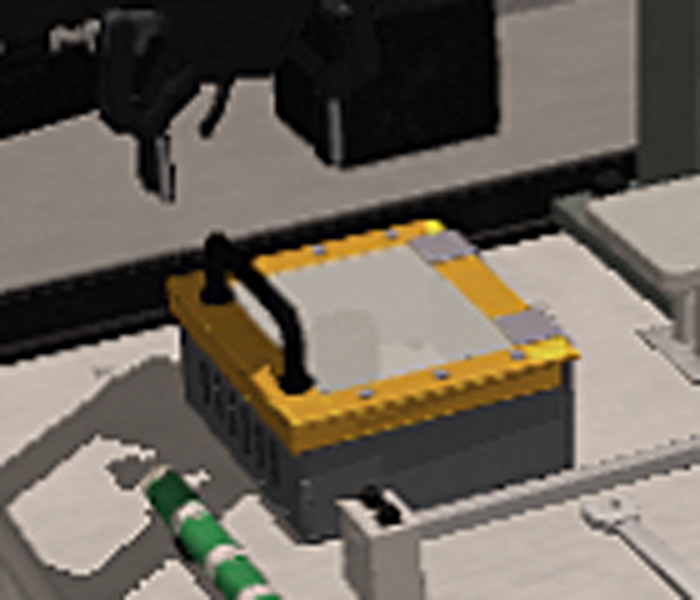

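Call:
drive_tool(
  steps=[0,0,0,0,0,20,0,0,0,0,0,0,20,0,0,0,0,0,0,15,0,0,0,0,0,0,8,0,0,0,0,0,0,2,0],
  squeeze=40,
)

```text
time_s: 12.53
tool_pos: [0.3903, 0.3348, 0.2697]
tool_rot: [-0.0, 0.712, 0.702, -0.002]
wrist_force: [-0.6, 0.2, -0.1]
opening: 0.0851
gripper_force: 0.0
```

Call:
drive_tool(
  steps=[0,0,0,0,0,0,1,0,0,0,0,0,0,1,0,0,0,0,0,0,1,0,0,0,0,0,0,1,0,0,0,0,0,0,1],
)

```text
time_s: 12.95
tool_pos: [0.3907, 0.3367, 0.2721]
tool_rot: [0.0, 0.711, 0.703, 0.001]
wrist_force: [-1.0, -0.0, -0.2]
opening: 0.0256
gripper_force: 0.0
```

Call:
drive_tool(
  steps=[0,0,0,0,0,0,1,0,0,0,0,0,0,1,0,0,0,0,0,0,1,0,0,0,0,0,0,1],
)

```text
time_s: 13.28
tool_pos: [0.3913, 0.3366, 0.272]
tool_rot: [0.001, 0.711, 0.703, 0.001]
wrist_force: [5.7, 0.8, -0.5]
opening: 0.0108
gripper_force: 39.2
```

Call:
drive_tool(
  steps=[0,0,0,0,2.1,-6.4,1,0,0,0,0,2.4,-6.3,1,0,0,0,0,2.7,-6.1,1,0,0,0,0,3.1,-5.9,1,0,0,0,0,3.2,-5.9,1],
)

```text
time_s: 13.7
tool_pos: [0.4038, 0.3365, 0.3016]
tool_rot: [-0.0, 0.711, 0.703, -0.0]
wrist_force: [3.4, 4.3, -6.7]
opening: 0.0105
gripper_force: 38.9
```

Call:
drive_tool(
  steps=[0,0,0,0,3.5,-5.8,1,0,0,0,0,3.6,-5.6,1,0,0,0,0,3.9,-5.5,1,0,0,0,0,4.2,-5.3,1,0,0,0,0,4.4,-5.1,1],
)

```text
time_s: 14.12
tool_pos: [0.4229, 0.3363, 0.3297]
tool_rot: [-0.001, 0.711, 0.703, -0.001]
wrist_force: [-7.8, 3.5, 0.5]
opening: 0.0106
gripper_force: 39.0
```

Call:
drive_tool(
  steps=[0,0,0,0,4.6,-4.9,1,0,0,0,0,4.7,-4.6,1,0,0,0,0,4.9,-4.5,1,0,0,0,0,5.1,-4.3,1,0,0,0,0,5.3,-4.0,1],
)

```text
time_s: 14.53
tool_pos: [0.4471, 0.3361, 0.3532]
tool_rot: [-0.001, 0.711, 0.703, -0.001]
wrist_force: [-13.7, -0.6, 10.6]
opening: 0.0099
gripper_force: 39.1
```

Call:
drive_tool(
  steps=[0,0,0,0,4.6,-5.0,1,0,0,0,0,5.7,-3.6,1,0,0,0,0,5.9,-3.4,1,0,0,0,0,6.0,-3.1,1,0,0,0,0,6.1,-2.9,1],
)

```text
time_s: 14.95
tool_pos: [0.4763, 0.3357, 0.3716]
tool_rot: [-0.0, 0.711, 0.703, 0.0]
wrist_force: [-6.6, 2.2, 4.9]
opening: 0.0105
gripper_force: 41.1
```

Call:
drive_tool(
  steps=[0,0,0,0,6.2,-2.6,1,0,0,0,0,6.3,-2.3,1,0,0,0,0,6.4,-2.0,1,0,0,0,0,4,-1.2,1,0,0,0,0,0,0,1],
)

```text
time_s: 15.37
tool_pos: [0.5001, 0.3353, 0.3802]
tool_rot: [0.0, 0.711, 0.703, 0.001]
wrist_force: [-5.4, 0.6, 9.4]
opening: 0.0105
gripper_force: 41.4
```

Run:
```python
from h import *
np.set_printoptions(precision=4,suppress=True)
o=r.get_obs(); print(o["time_s"],o["tool_pos"],rot().as_matrix(),o["opening"],o["wrist_force"])
im=r.get_image("scene"); t=r.get_image("top")
np.save("t.npy",t);np.save("s.npy",im)
a=cv2.resize(im[90:240,160:310],None,fx=4,fy=4,interpolation=cv2.INTER_CUBIC)[:,:,::-1]
b=cv2.resize(t[170:320,90:140+100][:, :50*2],None,fx=2,fy=4)[:,:,::-1]
b=cv2.resize(t[200:310,105:235],None,fx=1.5,fy=1.5)[:,:,::-1]
c=np.zeros((600,800,3),np.uint8); c[:,:600]=a; c[:165,600:795]=b
cv2.imwrite("pics/s6.png",c)
```

```text
15.3667 [0.5001 0.3353 0.3802] [[ 0.0121  0.9999  0.0017]
 [ 0.9999 -0.0121  0.0012]
 [ 0.0012  0.0017 -1.    ]] 0.010510615011506167 [-5.4326  0.5522  9.4305]
```

View pics/s6.png

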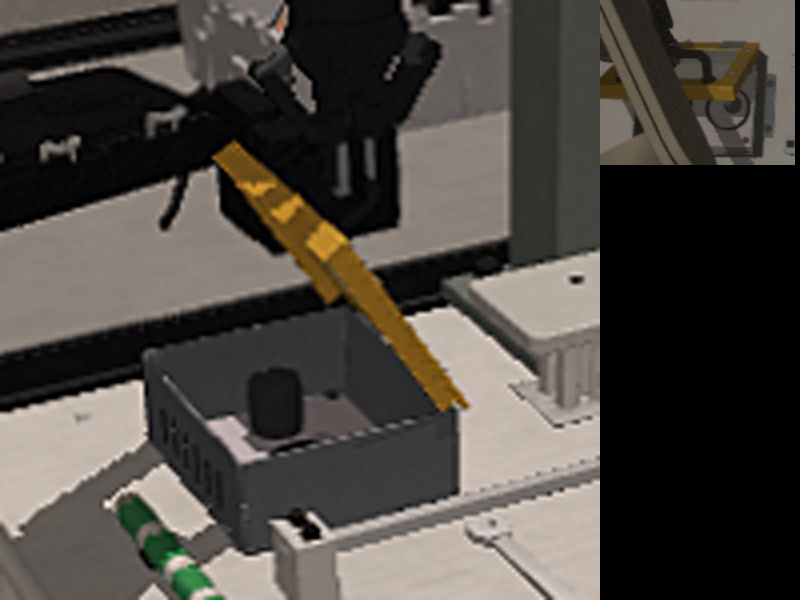

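Run:
```python
from h import *
np.set_printoptions(precision=4,suppress=True)
def P(u,v,k,x0,y0,y=.2505):
    o,d=ray("scene",((u+.5)/k-.5+x0,(v+.5)/k-.5+y0)); return (o+d*(y-o[1])/d[1])[[0,2]]
f0,b0=P(290,418,5,160,120),P(578,354,5,160,120)
print(f0,b0,"shut",np.degrees(np.arctan2(f0[1]-b0[1],b0[0]-f0[0])))
im=np.load("s.npy"); hsv=cv2.cvtColor(im,cv2.COLOR_RGB2HSV)
m=cv2.inRange(hsv,(15,120,60),(35,255,255))[140:195,160:290]
# upper-right boundary of the guard's near side: rightmost yellow per row
rows=[v for v in range(152,190)]
E=np.array([P(0,0,1,160+np.nonzero(m[v-140])[0].max(),v) for v in rows if m[v-140].any()])
print(E[::4])
k=np.polyfit(E[:,0],E[:,1],1); print("angle",-np.degrees(np.arctan(k[0])), np.hypot(*(E[0]-E[-1])))
```

```text
[0.3683 0.0828] [0.5345 0.0768] shut 2.080531148964402
[[0.4558 0.2069]
 [0.4637 0.194 ]
 [0.4773 0.1797]
 [0.4827 0.1671]
 [0.4881 0.1544]
 [0.4964 0.1409]
 [0.5049 0.1272]
 [0.5135 0.1133]
 [0.5222 0.0992]
 [0.531  0.0849]]
angle 58.63921425175528 0.1480346080169048
```

Call:
drive_tool(
  steps=[0,0,0,0,2,-0.7,1,0,0,0,0,1.3,-0.4,1,0,0,0,0,0,0,1,0,0,0,0,0,0,1,0,0,0,0,0,0,1],
)

```text
time_s: 15.88
tool_pos: [0.5027, 0.3353, 0.3808]
tool_rot: [-0.0, 0.711, 0.703, 0.001]
wrist_force: [-5.4, 1.3, 7.2]
opening: 0.0103
gripper_force: 41.2
```

Run:
```python
from h import *
np.set_printoptions(precision=4,suppress=True)
o=r.get_obs(); print(o["time_s"],o["tool_pos"],o["opening"],o["wrist_force"])
def P(u,v,y=.2505):
    a,d=ray("scene",(u,v)); return (a+d*(y-a[1])/d[1])[[0,2]]
im=r.get_image("scene"); hsv=cv2.cvtColor(im,cv2.COLOR_RGB2HSV)
m=cv2.inRange(hsv,(15,120,60),(35,255,255))[140:195,160:290]
E=np.array([P(160+np.nonzero(m[v-140])[0].max(),v) for v in range(152,190) if m[v-140].any()])
k=np.polyfit(E[:,0],E[:,1],1); print("angle",-np.degrees(np.arctan(k[0])))
d=o["tool_pos"]-[.3913,0,.272]; print("kin",np.degrees(np.arctan2(.0451+d[2],.1472-d[0]))-17.02)
print([c for c,s in blobs(im,(8,100,60),(24,255,255)) if c[1]>230 and c[0]<420])
```

```text
15.8833 [0.5027 0.3353 0.3808] 0.010308385155604925 [-5.4477  1.2881  7.2195]
angle 59.44426696287447
kin 59.87224302156575
[array([355.99, 262.19]), array([306.63, 296.36]), array([201.09, 311.64]), array([207.95, 322.15])]
```

```bash
python3 -c "
from rig import r
print(r.hand_in())"
```

```text
the job is handed in; nothing more can be done
None
```

The 15 mm bush is fully home on the gauge pin, and the other is in the reject tray. I never tried that one on the pin; it looked narrower-bored in the image. The guard is held by its handle at about 60° (59.4° by camera, 59.9° by arm position), and the job was handed in at about 16 s.

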